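# Guard interlock check on the cap leak tester

## Task

Make the cap leak tester ready for its guard interlock check: first plug the loose rectangular service plug fully home into the socket box, then let go of it. Only then raise the tester's hinged guard by its bar handle and keep holding it open at 40 degrees; it falls shut if released, so finish still holding it steady there with the gripper, nothing else propping it and the plug still home. Leave the caps, gauges, glass tube and ring on the table where they are.

Things in the scene. Friction and masses are not known exactly. Their poses are not given: they have to be found in the camera images.
- plug: Loose service plug standing upright on the table: black rectangular shank 28 (x) x 20 (y) mm, 24 mm long (lowest 6 mm tapering to 22 x 14), and above it a grey block head 38 (x) x 28 (y) mm, 30 mm tall (24 to 54 mm above the underside). About 60 g. Origin: centre of its underside; z up. A half turn about z makes no difference. It trades places with gauge and ring.
- socket: Fixed white plastic socket box, 90 (x) x 80 (y) x 40 mm tall, with one rectangular hole in the middle of its top. Origin: centre of its underside.
- socket_mouth (a point): Centre of the hole, level with the box's flat top, 40 mm above the table. Hole 31 mm along this x, 23 mm along this y (1.5 mm play each side), rim chamfered about 2 mm, 27 mm deep. Fully home, the plug's head rests on the box's top, the plug's origin 24 mm below this point, plug x parallel to this x (either way round). A light push (under 5 N) is enough.
- tester: Fixed grey leak tester, an open-topped box 200 (x) x 220 (y) x 85 mm tall with the aluminium guard lying over it as a lid. Origin: centre of its underside. Its front (-x side) faces the robot; the guard's hinge runs along its far (+x) top edge.
- guard (a joint): Opening angle of the guard about its hinge, rad: 0 shut (level), grows as the front edge is raised, to 1.5 at most; 40 degrees is 0.698. About 0.4 kg, no spring and next to no friction: its weight shuts it from any angle. Lifting at the bar takes about 2 N.
- guard_hinge (a point): Mid-point of the hinge line, on the far (+x) top edge of the tester, 86 mm above the table. The guard (206 mm deep, 220 mm wide, 4 mm sheet with a 16 mm tall lip at its front edge) turns about this frame's y axis; the frame turns with the guard (its -x points from the hinge to the front edge).
- guard_handle (a point): Middle of the guard's handle, a round steel bar 12 mm thick, 110 long, parallel to the hinge (this y), 45 mm ahead of the guard's front edge on a 10 mm square arm at each end: clear gap 39 mm bar to guard, 100 between arms, open below; 96 mm above the table when shut. Open by A it is 251 sin A + 10 cos A mm above the hinge point and 251 cos A - 10 sin A in front. The bar may turn between the fingers.
- gauge: Bystander: loose round steel plug gauge standing upright, 26 mm thick below, 18 mm above, 60 mm tall. Origin: centre of its underside.
- ring: Bystander: loose yellow nylon tamper ring lying flat, 42 mm across, 10 mm tall. Origin: centre of its underside.
- stand: Bystander: slotted beech stand 60 (x) x 250 (y) mm with six ribbed purple screw caps on edge in its slots, 60 mm tall in all, moving as one piece. Origin: centre of its underside.
- dial: Bystander: chrome dial indicator on a stand, base 100 x 90 mm, 176 mm tall. Origin: centre of its underside.
- preform: Bystander: frosted glass preform tube standing upright on its mouth, 38 mm at its collar, 108 mm tall. Origin: centre of its underside.
- loose_cap: Bystander: one ribbed purple screw cap on the table, 38 mm across, 18 mm tall. Origin: centre of its underside.
Things that resemble listed ones, but are neither listed nor needed, are in the scene too. Leave any blue or purple look-alike of the socket alone.

How it is judged:
On the way, in this order (a step that is already met when the one before it is completed fails the run):
1. the plug is fully home in the socket and let go, the guard still shut (z of plug in the frame of socket_mouth below -0.021 m and x of plug in the frame of socket_mouth between -0.003 and 0.003 m and y of plug in the frame of socket_mouth between -0.003 and 0.003 m and angle between the x axis of plug and the x axis of socket_mouth, either way round below 0.1 rad and angle between plug's own z axis and vertical below 0.08 rad and contact force between plug and the fingers below 0.2 N and value of joint guard below 0.1 rad), for 0.2 s.
2. the gripper raises the guard (value of joint guard above 0.3 rad and contact force between guard and the fingers above 0.3 N), for 0.1 s.
At the end, for the whole second after the job is handed in: The fingers (over 0.5 N) hold the guard still (0.05 rad/s) at 40 degrees open, 5 either way, no loose thing touching it; the plug is home in the socket (3 mm in depth and sideways, 0.1 rad in turn, 0.08 rad in tilt), not touched by the fingers (z of plug in the frame of socket_mouth below -0.021 m and x of plug in the frame of socket_mouth between -0.003 and 0.003 m and y of plug in the frame of socket_mouth between -0.003 and 0.003 m and angle between the x axis of plug and the x axis of socket_mouth, either way round below 0.1 rad and angle between plug's own z axis and vertical below 0.08 rad and value of joint guard between 0.611 and 0.785 rad and velocity of joint guard between -0.05 and 0.05 rad/s and contact force between guard and the fingers above 0.5 N and contact force between plug and the fingers below 0.2 N and contact force between guard and plug below 0.1 N and contact force between guard and gauge below 0.1 N and contact force between guard and ring below 0.1 N and contact force between guard and stand below 0.1 N and contact force between guard and dial below 0.1 N and contact force between guard and preform below 0.1 N and contact force between guard and loose_cap below 0.1 N); the arm keeps its last pose, push and grip.
It fails at once if the guard is raised while the plug is not fully home (value of joint guard above 0.15 rad and not (z of plug in the frame of socket_mouth below -0.021 m and x of plug in the frame of socket_mouth between -0.003 and 0.003 m and y of plug in the frame of socket_mouth between -0.003 and 0.003 m and angle between the x axis of plug and the x axis of socket_mouth, either way round below 0.1 rad and angle between plug's own z axis and vertical below 0.08 rad)).
It fails at once if a bystander is shoved (more than 25 mm) or tipped over (distance of any of gauge, ring, stand, dial, preform, loose_cap from where it was at the start of the episode above 0.025 m or angle between any of gauge, ring, stand, dial, preform, loose_cap's own z axis and vertical above 0.3 rad).
It also fails if it takes over 64 s, if anything falls off the work surface, if the arm or the gripper's body presses on something with over 40 N, if the wrist force passes 120 N, or if a joint passes its speed limit or range.

## Robot

A 6-joint arm with a two-finger parallel gripper is mounted at the origin on the work surface. World frame = base frame: x ahead of the robot, y to its left, z up, the work surface at z = 0. Lengths are in m, angles in rad, forces in N, time in s.
With the tool pointing down it reaches from about 0.3 to 0.875 m from the base axis. Payload 4.2 kg.
Tool frame: the origin (TCP) lies on the centre line of the jaws, within the pads' length; the fingertips stand 22 mm ahead of it and the grasp point (between the pads) lies 3 mm ahead of it; z points along the fingers, y is the direction in which the jaws open and shut (so a half turn about z gives the same grasp; the last joint's range is limited). The gripper opens to 85 mm and grips with 20 to 120 N. Pads are 22 mm wide; open, the fingers measure 114 mm over their backs; the gripper's body (76 mm by 85 mm) begins 54 mm behind the grasp point. The pads swing forward as they close: fully open they stand 13 mm farther back than shut.
Start: joints at [1.29, 0.32, 1.565, -0, 1.257, -0.02], TCP at [0.148, 0.556, 0.253] pointing down, gripper open.
Joint ranges: [-3.11, 3.11], [-0.84, 2.01], [0.21, 2.61], [-1.34, 4.49], [0.05, 2.63], [-2.56, 2.56]. Speed limits (rad/s): [2.57, 2.57, 3.14, 3.14, 3.14, 3.14].

## Interface

Orientations are given as a unit quaternion [x, y, z, w].
In Python, from plant import ctrl gives the robot as it stands.
- The arm moves only by the tool servo_tool, never from a script. Its argument "motion" is one flat list of numbers, 5 for each row, row after row: the opening, from 0 (shut) to 1 (fully open), then the shift along the tool's x, y, z in mm, then the turn about the tool's z in rad. A call has 1 to 10 rows; each row is the pose to reach, as a shift and turn from the pose commanded when the call began, along the tool's axes at that moment; what a row does not reach only later rows make up. A row lasts 1/10 s, in which the tool goes at most 50 mm and 8.59 degrees, less where a joint would pass 70% of its speed; a pose out of reach is approached as far as the arm can. A call with a gripper value outside its range is refused whole. The fingers move at their own pace and stop on an object; "squeeze" is the grip in N (left out, the last holds). Time passes only in rows, so rows that repeat a pose let the fingers close. It gives the time, the measured TCP pose, the force and the opening at its end, in the units of the state.
- ctrl.observe(): the state, without advancing time (a new reading comes with each control period).
- ctrl.get_image(name): name is "side" or "top"; returns the picture (384x512x3 uint8, blue, green, red); there is no depth.
- ctrl.get_calibration(name): a dict with "fx", "fy", "cx", "cy" (pixels), "eye" and "rotation" of the camera in the world. Camera axes: x right, y down, z forward; pixel columns grow to the right and rows downward; lengths in m; the calibration is good to about 2 mm. A picture is of the moment at which its call begins. get_calibration takes no time and is no camera call.
- ctrl.close_job(): hands the job in, once; it reports no verdict.
Trained networks look in the newest picture that a camera, given by its name, has taken for a name from the list of things; names that differ only in an ending like _2 or _b are one class to them, and where a whole thing is asked for, a point or a joint stands for the part that bears it (a point fixed in the world has none). Each returns a list of dicts, best first, with "p" (0 to 1); they miss things now and then, are a little off and sometimes report something else, mostly with a low value. They report only what shows in the picture. A call takes as long as a camera call. They do not tell look-alikes from the thing itself.
- ctrl.trace(camera, query): "region" (384x512 bool, what is visible of it).
- ctrl.mark_of(camera, query): "point" ([x, y, z] in m, in world coordinates, good to about 4 mm: a listed point, or the origin of a listed thing).
The state is a dict: "time": time; "joints": joint angles; "qvel": joint speeds; "effort": joint torques, N m; "ee_pos": TCP position; "tcp_rot": TCP orientation; "contact_force": force on the tool from outside, world axes, zero at the start; "moment": the same for the moment, N m; "opening": finger opening in m.
Only numpy, scipy, OpenCV 4.12 (cv2) and the standard library are available. Lean on these libraries where they do the work, as an engineer would, in place of code of your own. Each camera call takes 0.05 s, during which the arm holds its last target.

## Working session

There is one attempt and no reset: what is moved stays moved. The work goes in short steps, Python scripts to look and compute and a tool call to move; the robot and the scene stay as the last step left them, time stands still between calls to the robot, and variables do not carry over. Pictures are saved under pics/ and viewed, and the job is handed in when it is done.

Besides the shell and the picture viewer there is one more tool, called after "Call:" as name(argument=value, ...), one argument or row to a line, values as JSON. servo_tool: Moves the arm, as the interface text tells. Its arguments: {"type":"object","properties":{"motion":{"type":"array","items":{"type":"number"}},"squeeze":{"type":"number"}},"required":["motion"]}

```bash
mkdir -p pics; ls; cat > h.py <<'E'
import numpy as np,cv2
from plant import ctrl
from scipy.spatial.transform import Rotation as R
def proj(c,p):
    k=ctrl.get_calibration(c);r=np.array(k['rotation']);q=r.T@(np.array(p)-np.array(k['eye']));return np.array([k['fx']*q[0]/q[2]+k['cx'],k['fy']*q[1]/q[2]+k['cy']])
def ray(c,u,z):
    k=ctrl.get_calibration(c);r=np.array(k['rotation']);d=r@np.array([(u[0]-k['cx'])/k['fx'],(u[1]-k['cy'])/k['fy'],1]);e=np.array(k['eye']);return e+d*(z-e[2])/d[2]
E
python3 - <<'E'
from h import *
for c in('side','top'):
    im=ctrl.get_image(c);cv2.imwrite(f'pics/{c}0.png',im)
    k=ctrl.get_calibration(c);print(c,k)
for q in ['plug','socket','socket_mouth','guard_hinge','guard_handle','gauge','ring','dial','preform','tester']:
    for c in('top','side'):
        print(q,c,[(round(d['p'],2),np.round(d['point'],3).tolist(),proj(c,d['point']).round().tolist()) for d in ctrl.mark_of(c,q)])
print(ctrl.observe())
E
```

```text
pics
side {'fx': 404.61223628993275, 'fy': 404.61223628993275, 'cx': 253.26279473135324, 'cy': 192.22460079603616, 'eye': array([ 0.45333611, -0.67262093,  0.97781506]), 'rotation': array([ 0.94062037, -0.07716173,  0.02748835, -0.32942946])}
top {'fx': 462.6269100761836, 'fy': 462.6269100761836, 'cx': 263.88472746212204, 'cy': 189.11112642983676, 'eye': array([0.38661895, 0.00827398, 1.63710924]), 'rotation': array([ 0.71143096, -0.70033577,  0.04103875, -0.04137173])}Traceback (most recent call last):
  File "<stdin>", line 7, in <module>
  File "h.py", line 5, in proj
    k=ctrl.get_calibration(c);r=np.array(k['rotation']);q=r.T@(np.array(p)-np.array(k['eye']));return np.array([k['fx']*q[0]/q[2]+k['cx'],k['fy']*q[1]/q[2]+k['cy']])
                                                          ~~~^^~~~~~~~~~~~~~~~~~~~~~~~~~~~~~~~
ValueError: matmul: Input operand 1 has a mismatch in its core dimension 0, with gufunc signature (n?,k),(k,m?)->(n?,m?) (size 3 is different from 4)
```

Rotation is a quaternion; fix that.

```bash
sed -i "s/r=np.array(k\['rotation'\])/r=R.from_quat(k['rotation']).as_matrix()/" h.py
python3 - <<'E'
from h import *
for q in ['plug','socket','socket_mouth','guard_hinge','guard_handle','gauge','ring','dial','preform']:
    for c in('top','side'):
        print(q,c,[(round(d['p'],2),np.round(d['point'],3).tolist(),proj(c,d['point']).round().tolist()) for d in ctrl.mark_of(c,q)])
print(ctrl.observe())
E
```

```text
plug top [(0.53, [0.474, -0.348, 0.0], [365.0, 220.0])]
plug side [(0.74, [0.47, -0.342, -0.002], [237.0, 340.0]), (0.42, [0.431, 0.47, 0.003], [195.0, 118.0])]
socket top [(0.78, [0.554, -0.078, -0.0], [289.0, 196.0]), (0.76, [0.729, -0.221, 0.001], [329.0, 148.0]), (0.59, [0.592, -0.218, 0.001], [328.0, 186.0])]
socket side [(0.97, [0.733, -0.219, -0.004], [329.0, 278.0]), (0.96, [0.554, -0.079, -0.002], [254.0, 242.0]), (0.73, [0.591, -0.224, 0.003], [277.0, 286.0])]
socket_mouth top [(0.95, [0.589, -0.22, 0.041], [330.0, 186.0]), (0.88, [0.553, -0.073, 0.039], [288.0, 195.0]), (0.61, [0.733, -0.215, 0.044], [329.0, 145.0])]
socket_mouth side [(0.84, [0.558, -0.072, 0.04], [255.0, 232.0]), (0.67, [0.588, -0.223, 0.04], [277.0, 280.0]), (0.6, [0.733, -0.218, 0.035], [331.0, 271.0])]
guard_hinge top [(0.57, [0.763, 0.151, 0.08], [224.0, 132.0])]
guard_hinge side [(0.91, [0.759, 0.153, 0.09], [308.0, 152.0])]
guard_handle top [(0.76, [0.513, 0.142, 0.096], [224.0, 205.0]), (0.69, [0.595, -0.221, 0.001], [329.0, 186.0])]
guard_handle side [(0.71, [0.513, 0.144, 0.096], [228.0, 163.0])
[... 531 characters left out ...]
24, -0.444, 0.003], [311.0, 372.0])]
{'time': 1.05, 'joints': array([ 1.28998772e+00,  3.19609667e-01,  1.56453197e+00, -2.02857124e-05,
        1.25738133e+00, -2.00068127e-02]), 'qvel': array([-0.00055443, -0.00112109, -0.00077201,  0.00210004,  0.0016825 ,
       -0.00017842]), 'effort': array([ 8.53060119e-04, -4.15411091e+01, -2.34427589e+01,  1.39644703e-04,
        1.77951392e-05,  3.59440648e-06]), 'ee_pos': array([0.14827658, 0.55555743, 0.25331995]), 'tcp_rot': array([1.30028546e-01, 9.91510250e-01, 3.30010217e-05, 1.47604272e-05]), 'contact_force': array([0.10760255, 0.33287868, 0.00586356]), 'moment': array([ 0.00495553, -0.00342922,  0.07693414]), 'opening': 0.08541702718320837}
```

View pics/side0.png

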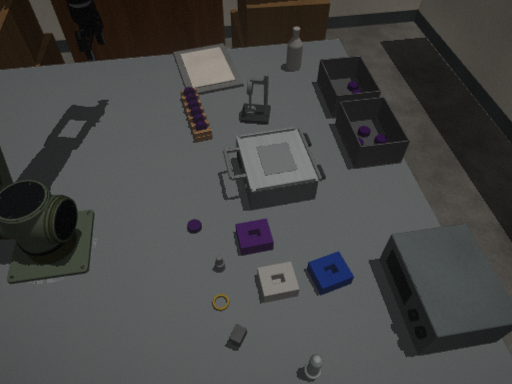

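View pics/top0.png

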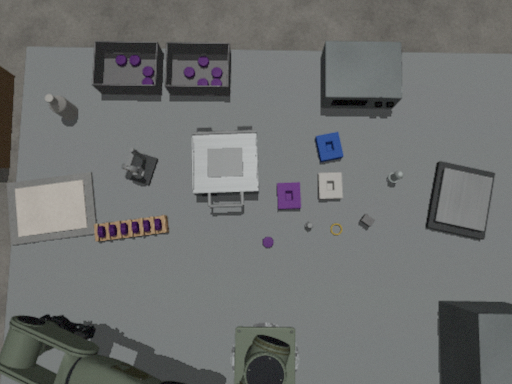

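Candidates for the socket in the top view are purple (289,196), blue (329,148) and white (330,186). I choose the white one. For the plug there is a grey block at (367,220), and the gauge at (308,226) is round. Next I crop close and measure yaws.

```bash
python3 - <<'E'
from h import *
t=ctrl.get_image('top');s=ctrl.get_image('side')
a=cv2.resize(t[165:245,295:395],None,fx=5,fy=5,interpolation=cv2.INTER_CUBIC)
b=cv2.resize(s[255:355,205:305],None,fx=4,fy=4,interpolation=cv2.INTER_CUBIC)
cv2.imwrite('pics/a1.png',np.vstack([a,]));cv2.imwrite('pics/b1.png',b)
for c,q in(('top','plug'),('side','plug'),('top','socket'),('side','socket'),('top','guard'),('top','tester')):
    for d in ctrl.trace(c,q):
        m=d['region'].astype(np.uint8);cs,_=cv2.findContours(m,0,1);cc=max(cs,key=cv2.contourArea)
        print(q,c,round(d['p'],2),m.sum(),cv2.minAreaRect(cc),cv2.boundingRect(cc))
E
```

```text
plug top 0.68 123 ((366.5, 220.5), (12.727920532226562, 9.899494171142578), 45.0) (360, 214, 14, 13)
plug side 0.74 258 ((237.89999389648438, 335.20001220703125), (13.416407585144043, 19.230182647705078), 26.56505012512207) (230, 325, 17, 22)
socket top 0.93 680 ((328.3243103027344, 147.9459686279297), (28.934221267700195, 24.9886474609375), 80.53767395019531) (315, 133, 28, 30)
socket top 0.91 698 ((329.5, 186.0), (28.0, 25.0), 90.0) (317, 172, 26, 29)
socket top 0.85 624 ((288.0848693847656, 196.28167724609375), (27.492658615112305, 23.25935935974121), 87.27368927001953) (276, 183, 25, 28)
socket side 0.82 1301 ((278.1214599609375, 281.68304443359375), (35.7327880859375, 37.89470291137695), 78.2317123413086) (258, 262, 42, 41)
socket side 0.71 1275 ((330.3324890136719, 272.564453125), (35.17994689941406, 40.564632415771484), 68.96248626708984) (308, 252, 46, 43)
socket side 0.63 1008 ((254.0576934814453, 236.28846740722656), (31.574697494506836, 32.947513580322266), 78.69007110595703) (236, 219, 36, 36)
socket side 0.63 4022 ((269.0246276855469, 159.81005859375), (58.09539031982422, 88.76231384277344), 80.27242279052734) (223, 127, 95, 66)
socket side 0.6 977 ((195.61087036132812, 114.71040344238281), (56.63904571533203, 18.700300216674805), 70.34617614746094) (181, 87, 32, 55)
guard top 0.59 4007 ((224.0, 170.0), (74.0, 66.0), 90.0) (191, 133, 67, 75)
tester top 0.71 4456 ((224.5074920654297, 161.88221740722656), (70.90794372558594, 66.18335723876953), 88.87670135498047) (191, 126, 68, 72)
tester top 0.24 811 ((138.25, 166.25001525878906), (31.622777938842773, 30.041637420654297), 18.434946060180664) (122, 148, 34, 37)
tester top 0.17 3876 ((224.49996948242188, 169.99996948242188), (64.99998474121094, 71.99998474121094), 0.0) (192, 134, 66, 73)
```

View pics/a1.png

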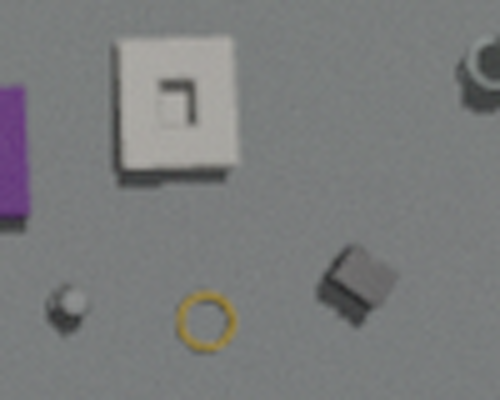

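View pics/b1.png

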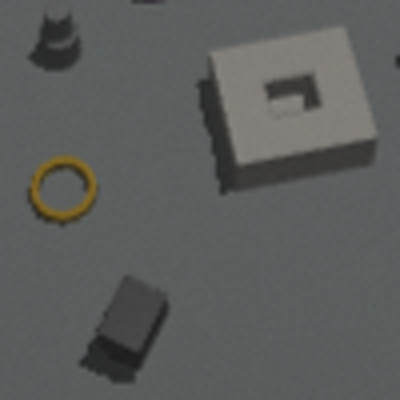

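```bash
cat > fit.py <<'E'
from h import *
from scipy.optimize import minimize
from scipy.ndimage import map_coordinates
def rect(x,y,yaw,w,d,z):
    c,s=np.cos(yaw),np.sin(yaw)
    return [np.array([x+c*a-s*b,y+s*a+c*b,z]) for a,b in((w/2,d/2),(-w/2,d/2),(-w/2,-d/2),(w/2,-d/2))]
K={c:ctrl.get_calibration(c) for c in('top','side')}
RM={c:R.from_quat(K[c]['rotation']).as_matrix() for c in K}
def pj(c,P):
    k=K[c];q=(np.array(P)-k['eye'])@RM[c];return np.c_[k['fx']*q[:,0]/q[:,2]+k['cx'],k['fy']*q[:,1]/q[:,2]+k['cy']]
def score(I,c,quad,sep=.8):
    p=pj(c,quad);t=np.linspace(.08,.92,25)[:,None];ss=[]
    for i in range(4):
        a,b=p[i],p[(i+1)%4];L=a+(b-a)*t;n=np.array([b[1]-a[1],a[0]-b[0]]);n/=np.linalg.norm(n)
        f=lambda o:np.stack([map_coordinates(I[...,ch],[(L+o*n)[:,1],(L+o*n)[:,0]],order=1) for ch in range(3)])
        ss.append(np.abs((f(sep)-f(-sep)).mean(1)).mean())
    return np.sum(np.sqrt(ss))
def avg(c,n=6): return np.mean([ctrl.get_image(c).astype(float) for _ in range(n)],0)
def fit(I,c,rects,x0,ang=None):
    # rects list of (w,d,z)
    f=lambda v:-sum(score(I,c,rect(v[0],v[1],v[2],*r)) for r in rects)
    best=None
    for yaw in (ang if ang is not None else np.arange(0,np.pi,.1)):
        for dx in(-.004,0,.004):
            for dy in(-.004,0,.004):
                v=np.array([x0[0]+dx,x0[1]+dy,yaw]);s=f(v)
                if best is None or s<best[0]:best=(s,v)
    r=minimize(f,best[1],method='Nelder-Mead',options=dict(initial_simplex=best[1]+np.array([[0,0,0],[.003,0,0],[0,.003,0],[0,0,.08]]),xatol=1e-5,fatol=1e-4))
    return r.x,-r.fun
E
python3 - <<'E'
from fit import *
I={c:avg(c) for c in K}
np.savez('I0.npz',**I)
for c in K:
    print(c,'plug',fit(I[c],c,[(.038,.028,.054)],(.473,-.345)))
    print(c,'sock',fit(I[c],c,[(.09,.08,.04),(.031,.023,.04)],(.59,-.221),[-.1,0,.1]))
for c,n,s in(('top','plug',0),('side','plug',0)):
    pass
v={}
for c in K:
    vis=I[c].astype(np.uint8).copy();S=6
    x,_=fit(I[c],c,[(.038,.028,.054)],(.473,-.345));y,_=fit(I[c],c,[(.09,.08,.04),(.031,.023,.04)],(.59,-.221),[-.1,0,.1])
    o=(300,165) if c=='top' else (215,255)
    cr=vis[o[1]:o[1]+95,o[0]:o[0]+90];cr=cv2.resize(cr,None,fx=S,fy=S,interpolation=cv2.INTER_CUBIC);cr=cv2.convertScaleAbs(cr,alpha=1.5)
    for q in(rect(*x,.038,.028,.054),rect(*y,.09,.08,.04),rect(*y,.031,.023,.04)):
        cv2.polylines(cr,[((pj(c,q)-o+.5)*S).astype(int)],True,(0,0,255),1)
    cv2.imwrite(f'pics/fit_{c}.png',cr)
E
```

```text
top plug (array([ 0.47175386, -0.34738319,  0.95456506]), np.float64(19.158873838697758))
top sock (array([ 0.59156292, -0.22062888,  0.03593203]), np.float64(48.79828822715645))
side plug (array([ 0.47141815, -0.34460833,  0.97847029]), np.float64(18.85355214026695))
side sock (array([ 0.59205045, -0.21899112,  0.04587963]), np.float64(46.71932307712332))
```

View pics/fit_top.png

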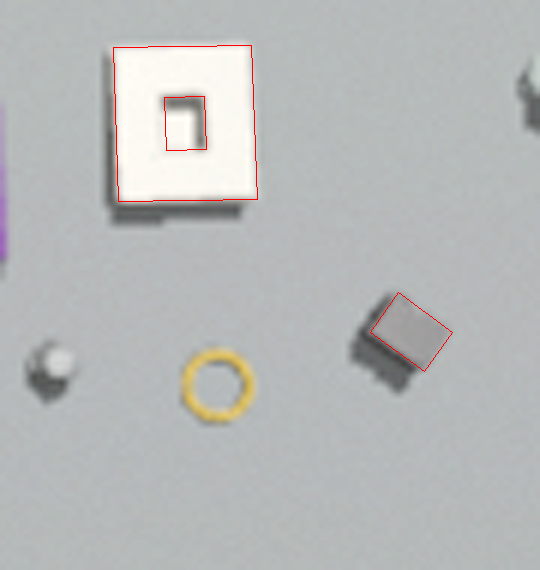

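View pics/fit_side.png

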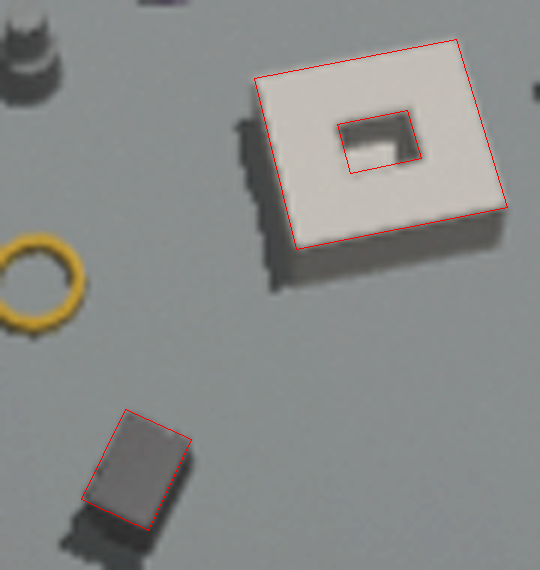

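The red outlines fit in both views. The plug is at about (0.4716,-0.346) with yaw 0.966, and the white socket at (0.592,-0.220) with yaw 0.041. In the top crop the plug is the grey block at (412,332) and the white box is at (185,123).

```bash
cat >> h.py <<'E'
def to(x,y,z,ya,o=None):
    o=o or ctrl.observe();Rm=R.from_quat(o['tcp_rot']).as_matrix();sh=Rm.T@(np.array([x,y,z])-o['ee_pos'])*1000
    cur=np.arctan2(Rm[1,1],Rm[0,1]);print('shift',sh.round(1),'turn',round(-(ya-cur),3),'yang',round(cur,3),'j',np.round(o['joints'],2))
E
python3 - <<'E'
from h import *
to(.45,.15,.253,0.4)
E
python3 - <<'E'
from fit import *
I=dict(np.load('I0.npz'))
# guard top sheet: refine yaw of tester with outer edges 206x220 approx at z .088
for c in K:
    vis=cv2.convertScaleAbs(I[c].astype(np.uint8),alpha=1.4);o=(180,115) if c=='top' else (210,110)
    cr=cv2.resize(vis[o[1]:o[1]+110,o[0]:o[0]+130],None,fx=6,fy=6,interpolation=cv2.INTER_CUBIC)
    y=.0
    for q in(rect(.513,.1425,y,.012,.110,.096),rect(.513+.251-.103,.1425,y,.206,.220,.088)):
        cv2.polylines(cr,[((pj(c,q)-o+.5)*6).astype(int)],True,(0,0,255),1)
    cv2.imwrite(f'pics/g_{c}.png',cr[:600])
E
```

```text
shift [-3.961e+02 -3.140e+02  3.000e-01] turn 0.91 yang 1.31 j [ 1.29  0.32  1.56  0.    1.26 -0.02]
```

View pics/g_top.png

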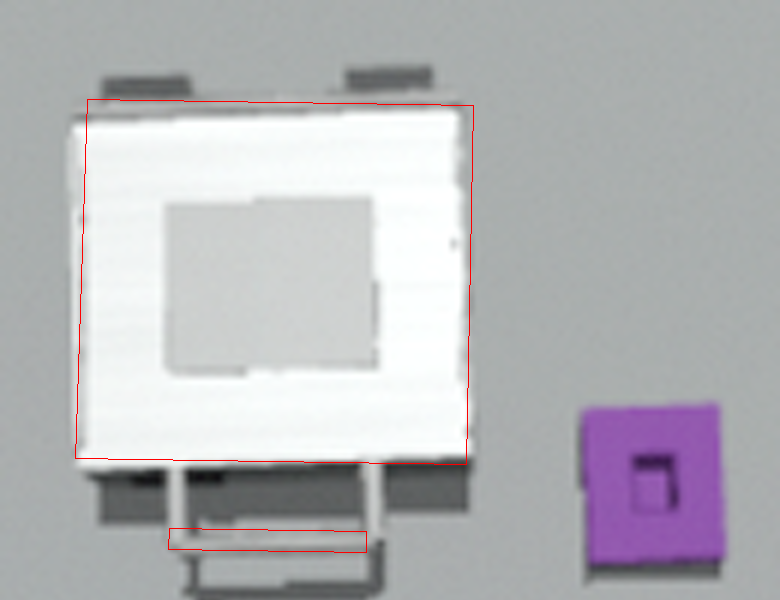

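View pics/g_side.png

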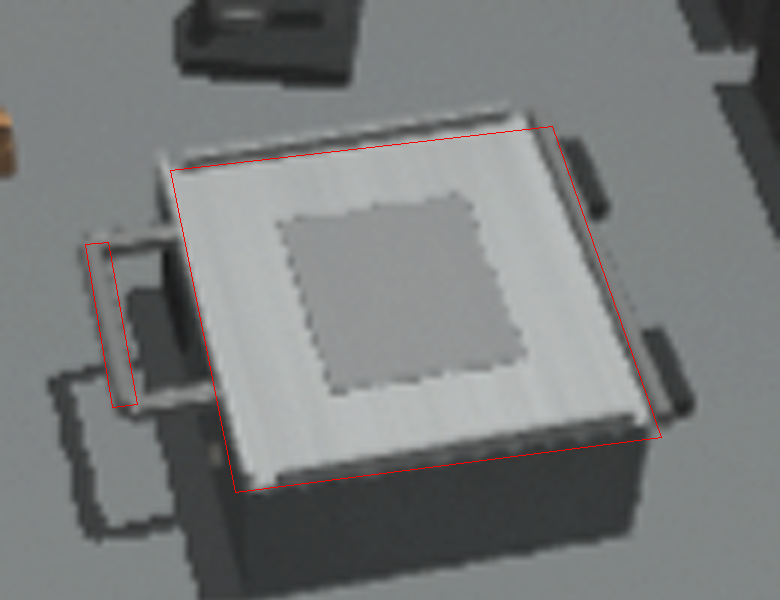

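The guard is shut and the tester yaw is slightly positive, about 0.04. I'll refine it later. Now heading to the plug.

Call:
servo_tool(
  motion=[1, -396, -314, 0, 0.91, 1, -396, -314, 0, 0.91, 1, -396, -314, 0, 0.91, 1, -396, -314, 0, 0.91, 1, -396, -314, 0, 0.91, 1, -396, -314, 0, 0.91, 1, -396, -314, 0, 0.91, 1, -396, -314, 0, 0.91, 1, -396, -314, 0, 0.91, 1, -396, -314, 0, 0.91],
  squeeze=30,
)

```text
time: 3.05
ee_pos: [0.4476, 0.1526, 0.2536]
tcp_rot: [0.553, 0.833, 0.0, 0.0]
contact_force: [0.8, 0.7, -1.0]
opening: 0.0857
```

```bash
python3 - <<'E'
from h import *
to(.4716,-.346,.16,-0.605)
E
```

```text
shift [-468.6 -172.1   93.4] turn 1.005 yang 0.4 j [ 0.3   0.16  1.78  0.    1.2  -0.1 ]
```

Call:
servo_tool(
  motion=[1, -468, -172, 93, 1.005, 1, -468, -172, 93, 1.005, 1, -468, -172, 93, 1.005, 1, -468, -172, 93, 1.005, 1, -468, -172, 93, 1.005, 1, -468, -172, 93, 1.005, 1, -468, -172, 93, 1.005, 1, -468, -172, 93, 1.005, 1, -468, -172, 93, 1.005, 1, -468, -172, 93, 1.005],
)

```text
time: 4.05
ee_pos: [0.47, -0.3387, 0.1613]
tcp_rot: [0.886, 0.464, 0.0, 0.0]
contact_force: [0.7, 0.1, 0.5]
opening: 0.0853
```

```bash
python3 - <<'E'
from h import *
to(.4716,-.346,.08,-0.605)
E
```

```text
shift [-5.1  5.4 81.3] turn -0.0 yang -0.605 j [-0.64  0.4   1.69  0.    1.05 -0.04]
```

Call:
servo_tool(
  motion=[1, 0, 0, 40, 0, 1, 0, 0, 80, 0, 1, 0, 0, 80, 0, 1, 0, 0, 80, 0],
)

```text
time: 4.45
ee_pos: [0.4703, -0.3366, 0.0818]
tcp_rot: [0.886, 0.464, -0.0, -0.0]
contact_force: [0.9, -1.3, 1.7]
opening: 0.085
```

```bash
python3 - <<'E'
from h import *
to(.4716,-.346,.05,-0.605)
c='side';im=ctrl.get_image(c);cv2.imwrite('pics/s2.png',cv2.resize(im[230:384,150:350],None,fx=3.9,fy=3.9,interpolation=cv2.INTER_CUBIC))
E
```

```text
shift [-7.   6.4 31.8] turn 0.0 yang -0.605 j [-0.64  0.48  1.78  0.    0.88 -0.04]
```

View pics/s2.png

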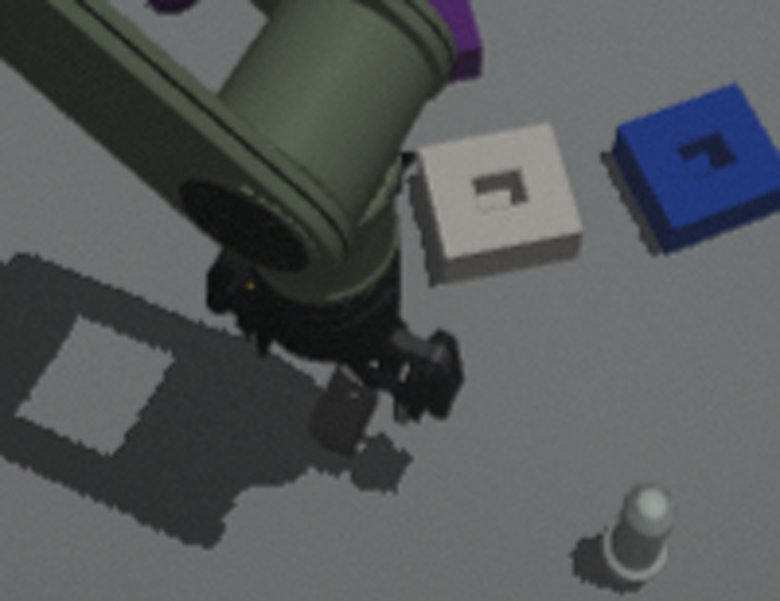

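The plug sits between the fingers, at about (345,405) in the crop. I'll correct the remaining lateral offset (-7,+6.4 mm) before lowering.

Call:
servo_tool(
  motion=[1, -7, 6.4, 0, 0, 1, -7, 6.4, 0, 0, 1, -7, 6.4, 16, 0, 1, -7, 6.4, 31.5, 0, 1, -7, 6.4, 31.5, 0],
)

```text
time: 5.0
ee_pos: [0.4709, -0.3455, 0.0495]
tcp_rot: [0.886, 0.464, -0.0, -0.001]
contact_force: [-0.5, 0.2, 0.1]
opening: 0.0855
```

```bash
python3 - <<'E'
from h import *
to(.4716,-.346,.05,-0.605)
print(ctrl.observe()['contact_force'])
E
```

```text
shift [-0.   0.8 -0.5] turn 0.0 yang -0.605 j [-0.65  0.53  1.8   0.    0.81 -0.05]
[-0.52639173  0.23880217  0.0874474 ]
```

Call:
servo_tool(
  motion=[0.5, 0, 0.8, 0, 0, 0.4, 0, 0.8, 0, 0, 0.3, 0, 0.8, 0, 0, 0.2, 0, 0.8, 0, 0, 0.2, 0, 0.8, 0, 0, 0.2, 0, 0.8, 0, 0, 0.2, 0, 0.8, 0, 0, 0.2, 0, 0.8, 0, 0],
  squeeze=30,
)

```text
time: 5.8
ee_pos: [0.4725, -0.3467, 0.0508]
tcp_rot: [0.886, 0.464, 0.0, 0.001]
contact_force: [-0.6, -0.1, 5.6]
opening: 0.0275
```

Call:
servo_tool(
  motion=[0.1, 0, 0, 0, 0, 0.1, 0, 0, -15, 0, 0.1, 0, 0, -40, 0, 0.1, 0, 0, -70, 0, 0.1, 0, 0, -70, 0, 0.1, 0, 0, -70, 0],
)

```text
time: 6.4
ee_pos: [0.472, -0.3463, 0.1201]
tcp_rot: [0.886, 0.464, 0.0, 0.0]
contact_force: [-0.9, 0.4, -0.6]
opening: 0.0275
```

```bash
python3 - <<'E'
from h import *
o=ctrl.observe();print(o['opening'],o['ee_pos'])
for c in('side','top'):
    im=ctrl.get_image(c);cv2.imwrite(f'pics/{c}3.png',im)
cv2.imwrite('pics/s3.png',cv2.resize(ctrl.get_image('side')[230:384,150:350],None,fx=3.9,fy=3.9,interpolation=cv2.INTER_CUBIC))
E
```

```text
0.02745530494228645 [ 0.47199335 -0.34631073  0.12009464]
```

View pics/s3.png

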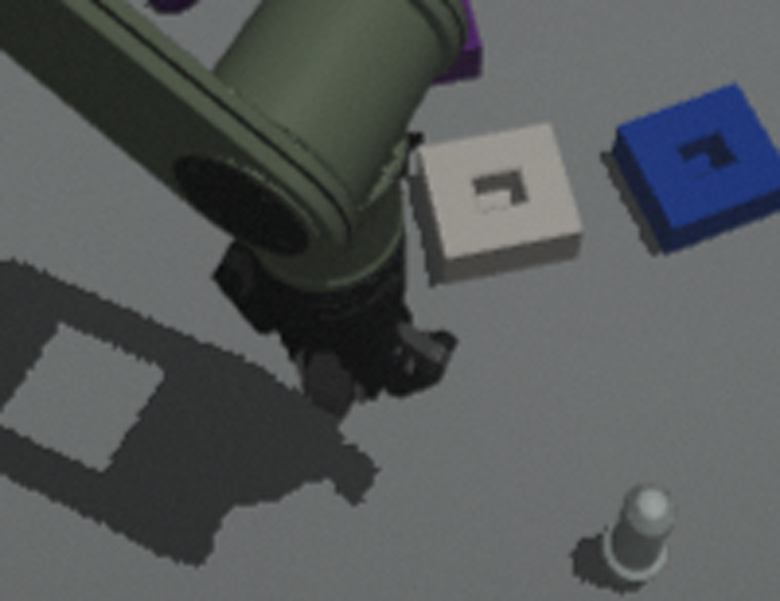

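Plug held (opening 27.5 mm) and lifted. Now moving above the white socket.

```bash
python3 - <<'E'
from h import *
to(.5918,-.2198,.12,.041-np.pi/2)
E
```

```text
shift [172.2  27.4  -1.5] turn 0.925 yang -0.605 j [-0.65  0.45  1.73  0.    0.97 -0.05]
```

Call:
servo_tool(
  motion=[0.1, 35, 5, 0, 0.13, 0.1, 75, 12, 0, 0.27, 0.1, 115, 19, 0, 0.41, 0.1, 150, 24, 0, 0.55, 0.1, 172, 27.4, 0, 0.69, 0.1, 172, 27.4, 0, 0.83, 0.1, 172, 27.4, 0, 0.925, 0.1, 172, 27.4, 0, 0.925, 0.1, 172, 27.4, 0, 0.925],
)

```text
time: 7.45
ee_pos: [0.592, -0.2204, 0.119]
tcp_rot: [1.0, 0.021, -0.001, -0.0]
contact_force: [-0.4, 0.3, 0.1]
opening: 0.0274
```

```bash
python3 - <<'E'
from h import *
to(.5918,-.2198,.12,.041-np.pi/2)
for c in('side','top'):
    im=ctrl.get_image(c);o=(215,190) if c=='side' else (270,130)
    cv2.imwrite(f'pics/{c}4.png',cv2.resize(im[o[1]:o[1]+120,o[0]:o[0]+130],None,fx=5,fy=5,interpolation=cv2.INTER_CUBIC))
E
```

```text
shift [-0.2 -0.6 -1. ] turn 0.002 yang -1.528 j [-0.37  0.51  1.61  0.    1.02  1.15]
```

View pics/side4.png

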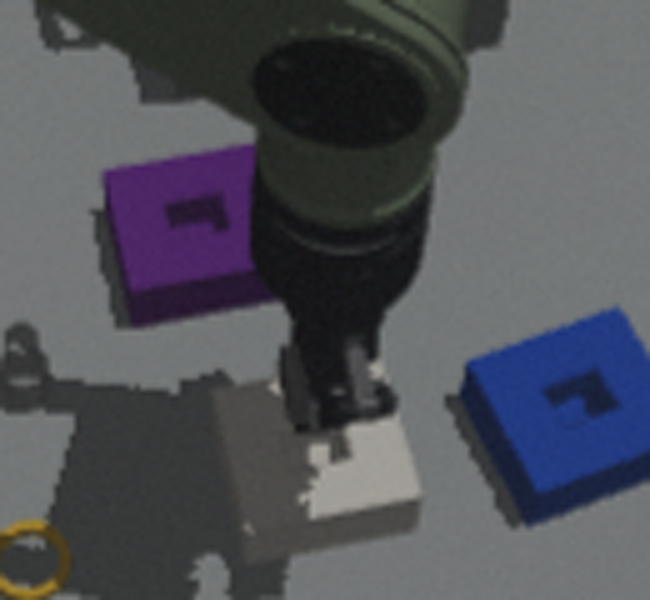

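View pics/top4.png

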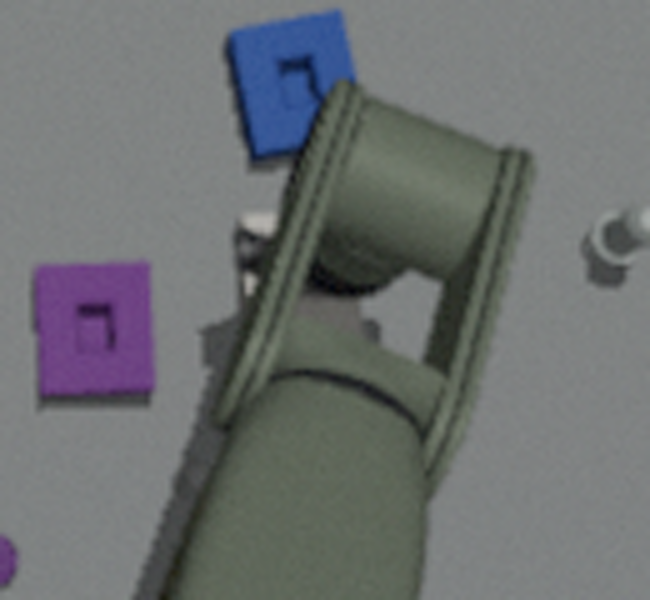

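The fingers are over the white box, though the hole is mostly hidden by them. I'll lower in small steps and watch the force.

Call:
servo_tool(
  motion=[0.1, 0, -0.6, 10, 0, 0.1, 0, -0.6, 20, 0, 0.1, 0, -0.6, 26, 0, 0.1, 0, -0.6, 29, 0, 0.1, 0, -0.6, 32, 0, 0.1, 0, -0.6, 32, 0],
)

```text
time: 8.15
ee_pos: [0.5923, -0.2199, 0.0877]
tcp_rot: [1.0, 0.02, -0.0, -0.0]
contact_force: [0.2, -0.4, -0.4]
opening: 0.0273
```

```bash
python3 - <<'E'
from h import *
to(.5918,-.2198,.0665,.041-np.pi/2);print(ctrl.observe()['contact_force'],ctrl.observe()['moment'])
E
```

```text
shift [-0.5 -0.1 21.2] turn -0.0 yang -1.53 j [-0.37  0.55  1.64  0.    0.95  1.16]
[ 0.22353606 -0.42524327 -0.35581172] [0.00342369 0.03090976 0.02880371]
```

Call:
servo_tool(
  motion=[0.1, -0.2, 0, 3, 0, 0.1, -0.2, 0, 6, 0, 0.1, -0.2, 0, 9, 0, 0.1, -0.2, 0, 9, 0],
)

```text
time: 8.55
ee_pos: [0.592, -0.2198, 0.0786]
tcp_rot: [1.0, 0.02, -0.0, -0.0]
contact_force: [0.5, -0.6, -1.1]
opening: 0.0276
```

Call:
servo_tool(
  motion=[0.1, 0, 0, 4, 0, 0.1, 0, 0, 8, 0, 0.1, 0, 0, 11, 0, 0.1, 0, 0, 11, 0],
)

```text
time: 8.95
ee_pos: [0.5919, -0.2198, 0.0674]
tcp_rot: [1.0, 0.02, -0.001, -0.0]
contact_force: [0.5, 1.1, -1.0]
opening: 0.0276
```

Call:
servo_tool(
  motion=[0.1, 0, 0, 1, 0, 0.1, 0, 0, 2, 0, 0.1, 0, 0, 2, 0],
)

```text
time: 9.25
ee_pos: [0.5924, -0.2199, 0.0669]
tcp_rot: [1.0, 0.02, 0.0, 0.0]
contact_force: [-2.1, 1.2, 4.7]
opening: 0.0274
```

It seated at z 0.0669 with about 5 N, so I'll release, rise and check.

Call:
servo_tool(
  motion=[0.1, 0, 0, -1, 0, 0.6, 0, 0, -1, 0, 0.6, 0, 0, -1, 0, 0.6, 0, 0, -1, 0, 0.6, 0, 0, -1, 0, 0.6, 0, 0, -1, 0, 0.6, 0, 0, -25, 0, 0.6, 0, 0, -70, 0, 0.6, 0, 0, -110, 0, 0.6, 0, 0, -150, 0],
)

```text
time: 10.25
ee_pos: [0.5921, -0.2199, 0.2177]
tcp_rot: [1.0, 0.02, 0.0, -0.0]
contact_force: [0.7, 0.1, -0.2]
opening: 0.0515
```

```bash
python3 - <<'E'
from h import *
o=ctrl.observe();print(o['opening'])
to(.48,-.02,.22,-0.8)
c='side';im=ctrl.get_image(c);o=(215,220)
cv2.imwrite(f'pics/{c}5.png',cv2.resize(im[o[1]:o[1]+100,o[0]:o[0]+130],None,fx=6,fy=6,interpolation=cv2.INTER_CUBIC))
E
```

```text
0.05147597640013069
shift [-103.9 -204.3   -2.3] turn -0.73 yang -1.53 j [-0.37  0.43  1.48  0.    1.23  1.16]
```

View pics/side5.png

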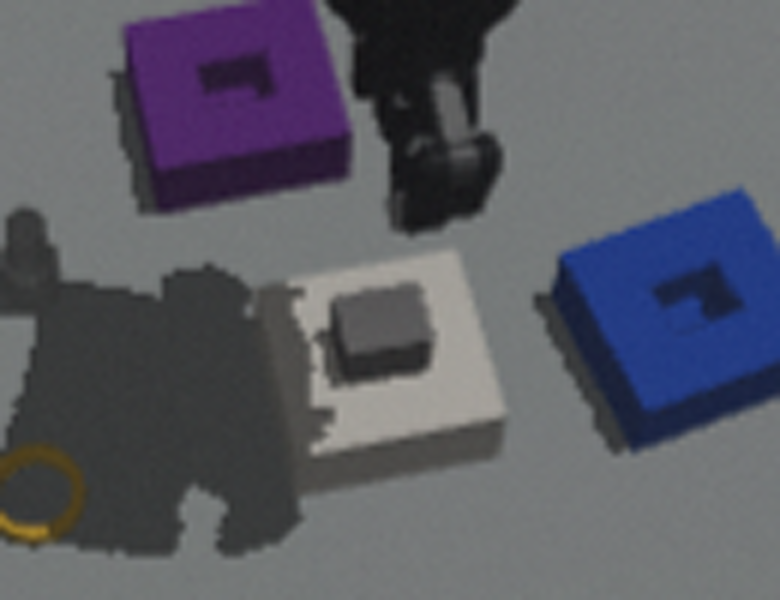

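The plug head at (380,330) appears to sit flush on the white box. I'll move aside, verify with the fit, and refine the handle and tester pose.

Call:
servo_tool(
  motion=[0.6, -50, -100, 0, -0.3, 0.6, -100, -200, 0, -0.7, 0.6, -100, -200, 0, -0.7, 0.6, -100, -200, 0, -0.7, 0.6, -100, -200, 0, -0.7, 0.6, -100, -200, 0, -0.7],
)

```text
time: 10.9
ee_pos: [0.4823, -0.0219, 0.2162]
tcp_rot: [0.931, 0.364, -0.0, -0.0]
contact_force: [0.1, -0.1, 0.9]
opening: 0.0516
```

```bash
python3 - <<'E'
from fit import *
I={c:avg(c,4) for c in K};np.savez('I1.npz',**I)
J=dict(np.load('I0.npz'))
for c in K:
    print(c,'plug head',fit(I[c],c,[(.038,.028,.070)],(.592,-.22),[-.05,.04,.1]))
    print(c,'sock',fit(I[c],c,[(.09,.08,.04)],(.592,-.22),[-.1,0,.1]))
    # handle: bar top outline
    print(c,'bar',fit(J[c],c,[(.012,.110,.097)],(.513,.143),[-.05,0,.05,.1]))
    print(c,'sheet',fit(J[c],c,[(.206,.220,.088)],(.66,.148),[-.05,0,.05,.1]))
    vis=cv2.convertScaleAbs(I[c].astype(np.uint8),alpha=1.4);o=(300,160) if c=='top' else (240,240)
    cr=cv2.resize(vis[o[1]:o[1]+60,o[0]:o[0]+80],None,fx=8,fy=8,interpolation=cv2.INTER_CUBIC);cv2.imwrite(f'pics/p_{c}.png',cr)
E
```

```text
top plug head (array([ 0.59245384, -0.21643586,  0.01573061]), np.float64(25.001369760629593))
top sock (array([ 0.59133423, -0.21995603,  0.03860263]), np.float64(27.963013442941502))
top bar (array([0.52077361, 0.14182294, 0.03138215]), np.float64(19.94092925047831))
top sheet (array([0.65927373, 0.14777716, 0.05380882]), np.float64(22.987761108625897))
side plug head (array([ 0.59002961, -0.21882647, -0.01018211]), np.float64(23.70788869978871))
side sock (array([ 0.59193618, -0.21858242,  0.04276182]), np.float64(25.789494790972693))
side bar (array([0.51692228, 0.13769494, 0.03557447]), np.float64(18.150851384774228))
side sheet (array([0.66071115, 0.14515771, 0.05407048]), np.float64(22.318865464850482))
```

```bash
python3 -c "
import cv2,numpy as np
a=cv2.imread('pics/p_top.png');b=cv2.imread('pics/p_side.png');cv2.imwrite('pics/p.png',cv2.resize(np.hstack([a,b]),(800,300)))"
```

```text
(no output)
```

View pics/p.png

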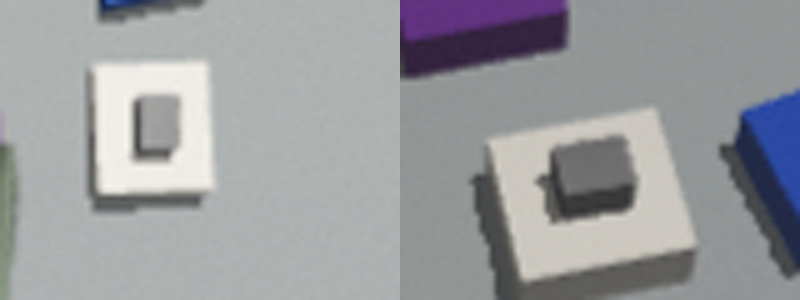

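```bash
python3 - <<'E'
from fit import *
I=dict(np.load('I1.npz'));J=dict(np.load('I0.npz'))
for z in (.066,.068,.070,.072,.074,.077,.08):
    # joint over cameras, with camera-specific offset from socket fits
    off={'top':np.array([.59133,-.21996]),'side':np.array([.59194,-.21858])}
    f=lambda v:-sum(score(I[c],c,rect(off[c][0]+v[0],off[c][1]+v[1],v[2],.038,.028,z)) for c in K)
    b=min((minimize(f,[a,b_,.03],method='Nelder-Mead',options=dict(initial_simplex=np.array([a,b_,.03])+np.array([[0,0,0],[.002,0,0],[0,.002,0],[0,0,.04]]))) for a in(-.002,.001) for b_ in(-.001,.002)),key=lambda r:r.fun)
    print(z,b.x.round(4),-round(b.fun,2))
for hx,hy in((.5125,.140),(.517,.140)):
  for c in K:
    vis=cv2.convertScaleAbs(J[c].astype(np.uint8),alpha=1.2);o=(200,180) if c=='top' else (215,140)
    S=12;cr=cv2.resize(vis[o[1]:o[1]+35 if c=='top' else o[1]+45,o[0]:o[0]+55],None,fx=S,fy=S,interpolation=cv2.INTER_CUBIC)
    q=[*rect(hx,hy,.054,.012,.110,.096)]
    cv2.polylines(cr,[((pj(c,q)-o+.5)*S).astype(int)],True,(0,0,255),1)
    cv2.imwrite(f'pics/hb_{c}_{int(hx*1e4)}.png',cr)
a=[cv2.imread(f'pics/hb_{c}_{n}.png') for n in (5125,5170) for c in('top','side')]
cv2.imwrite('pics/hb.png',cv2.resize(np.vstack([np.hstack([a[0],a[2]]),np.hstack([a[1],a[3]])]),(800,580)))
E
```

```text
0.066 [0.0016 0.002  0.0125] 47.67
0.068 [0.0014 0.0016 0.0024] 46.45
0.07 [ 0.0012 -0.0013  0.0156] 46.61
0.072 [ 0.0009 -0.0013 -0.0004] 47.02
0.074 [ 0.0007 -0.0014  0.0049] 45.66
0.077 [ 0.0003 -0.002  -0.006 ] 42.1
0.08 [-0.0042  0.005   0.0273] 40.3
```

View pics/hb.png

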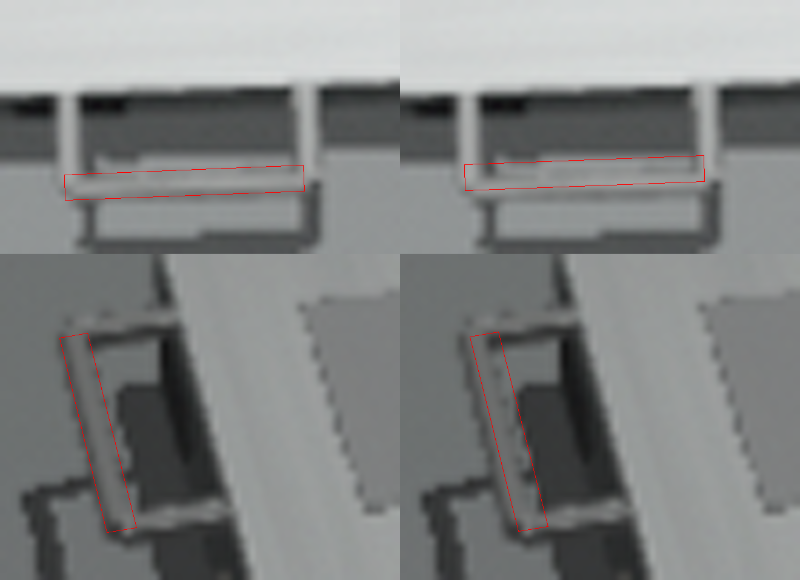

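The outline at (0.5125, 0.140), yaw 0.054, matches the bar in both views (left panels). The plug head height fits 66–72 mm, against 70 expected when home. Moving to the bar.

```bash
python3 - <<'E'
from h import *
to(.5125,.140,.17,.054)
E
```

```text
shift [ 131.7 -103.2   45.9] turn -0.886 yang -0.832 j [-0.08  0.21  1.82 -0.    1.11  0.76]
```

Call:
servo_tool(
  motion=[0.4, 35, -26, 0, -0.14, 0.4, 70, -52, 0, -0.28, 0.4, 105, -78, 0, -0.42, 0.4, 132, -103, 0, -0.57, 0.4, 132, -103, 20, -0.71, 0.4, 132, -103, 46, -0.84, 0.4, 132, -103, 46, -0.886, 0.4, 132, -103, 46, -0.886, 0.4, 132, -103, 46, -0.886],
)

```text
time: 12.2
ee_pos: [0.5127, 0.1407, 0.1703]
tcp_rot: [0.688, 0.726, 0.0, 0.0]
contact_force: [-0.4, 0.1, 0.1]
opening: 0.034
```

```bash
python3 - <<'E'
from h import *
to(.5125,.140,.1,.054);print(ctrl.observe()['opening'])
c='side';im=ctrl.get_image(c);o=(190,90)
cv2.imwrite(f'pics/{c}6.png',cv2.resize(im[o[1]:o[1]+110,o[0]:o[0]+140],None,fx=5,fy=5,interpolation=cv2.INTER_CUBIC))
E
```

```text
shift [-0.7 -0.3 70.3] turn 0.0 yang 0.054 j [0.25 0.32 1.79 0.   1.03 0.19]
0.03403433690475889
```

View pics/side6.png

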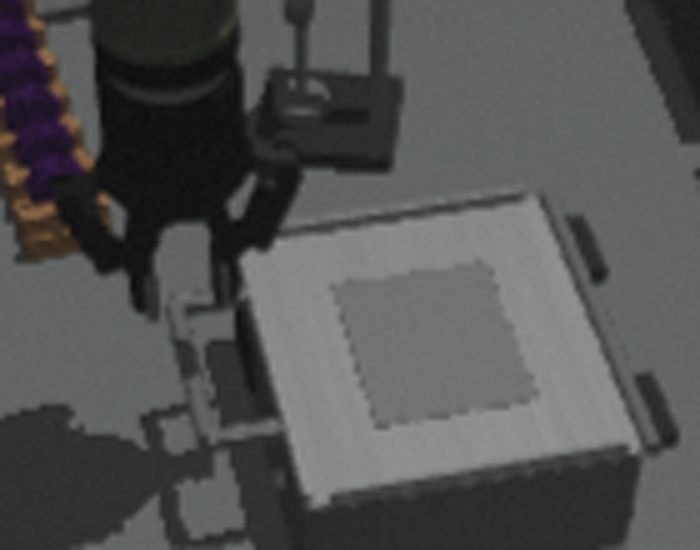

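The fingers straddle the bar's line. Lowering with force checks.

Call:
servo_tool(
  motion=[0.4, -0.7, 0, 20, 0, 0.4, -0.7, 0, 40, 0, 0.4, -0.7, 0, 50, 0, 0.4, -0.7, 0, 50, 0],
)

```text
time: 12.65
ee_pos: [0.5116, 0.1399, 0.1193]
tcp_rot: [0.687, 0.726, -0.001, -0.001]
contact_force: [1.0, 0.3, -0.3]
opening: 0.0342
```

Call:
servo_tool(
  motion=[0.4, 0, 0, 8, 0, 0.4, 0, 0, 15, 0, 0.4, 0, 0, 20, 0, 0.4, 0, 0, 20, 0],
)

```text
time: 13.05
ee_pos: [0.5117, 0.1401, 0.0995]
tcp_rot: [0.687, 0.727, -0.0, -0.0]
contact_force: [-0.5, 0.1, -0.2]
opening: 0.034
```

```bash
python3 - <<'E'
from h import *
to(.5125,.140,.1,.054);print(ctrl.observe()['opening'])
c='side';im=ctrl.get_image(c);o=(190,90)
cv2.imwrite(f'pics/{c}7.png',cv2.resize(im[o[1]:o[1]+110,o[0]:o[0]+140],None,fx=5,fy=5,interpolation=cv2.INTER_CUBIC))
E
```

```text
shift [-0.2  0.8 -0.5] turn 0.002 yang 0.056 j [0.25 0.4  1.88 0.   0.87 0.19]
0.034004158079711466
```

View pics/side7.png

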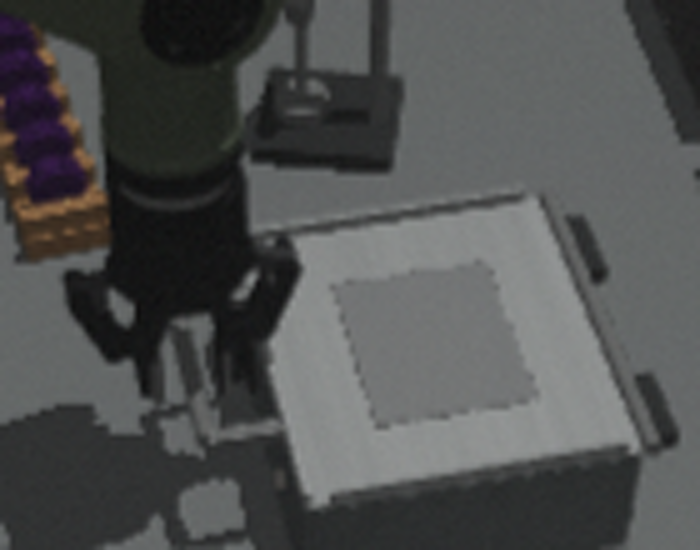

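The bar passes between the fingers at about (190,360). Closing.

Call:
servo_tool(
  motion=[0.2, 0, 0.8, -0.5, 0, 0.1, 0, 0.8, -0.5, 0, 0, 0, 0.8, -0.5, 0, 0, 0, 0.8, -0.5, 0, 0, 0, 0.8, -0.5, 0, 0, 0, 0.8, -0.5, 0],
  squeeze=40,
)

```text
time: 13.7
ee_pos: [0.512, 0.1403, 0.101]
tcp_rot: [0.687, 0.727, -0.001, -0.001]
contact_force: [-4.3, -0.4, 6.0]
opening: 0.0107
```

```bash
python3 - <<'E'
from h import *
o=ctrl.observe();print(o['opening'],o['contact_force'],o['ee_pos'])
to(.5125,.140,.1,.054)
p=o['ee_pos'];yaw=.054;ux=np.array([np.cos(yaw),np.sin(yaw)])
Rm=R.from_quat(o['tcp_rot']).as_matrix()
for A in np.radians([0,4,8,12,16,20,24,28,32,36,40,40]):
    h=251*np.sin(A)+10*np.cos(A)-10; f=251-(251*np.cos(A)-10*np.sin(A))
    d=np.r_[ux*f,h];print(round(np.degrees(A)),(Rm.T@d).round(1))
E
```

```text
0.010679556741003756 [-4.27487285 -0.37605165  6.0074856 ] [0.51204554 0.14027549 0.10101912]
shift [-0.3  0.4  1. ] turn 0.002 yang 0.056 j [0.25 0.4  1.88 0.   0.87 0.19]
0 [0. 0. 0.]
4 [  0.    1.3 -17.5]
8 [ -0.    3.8 -34.8]
12 [ -0.    7.5 -52. ]
16 [ -0.   12.4 -68.8]
20 [ -0.   18.4 -85.3]
24 [  -0.    25.6 -101.3]
28 [  -0.    33.9 -116.7]
32 [-1.000e-01  4.320e+01 -1.316e+02]
36 [-1.000e-01  5.360e+01 -1.457e+02]
40 [-1.000e-01  6.490e+01 -1.591e+02]
40 [-1.000e-01  6.490e+01 -1.591e+02]
```

Gripping the bar (opening 10.7 mm). Raising along the hinge arc, first half.

Call:
servo_tool(
  motion=[0, 0, 0.6, -9, 0, 0, 0, 1.3, -17.5, 0, 0, 0, 2.5, -26, 0, 0, 0, 3.8, -35, 0, 0, 0, 5.5, -43.5, 0, 0, 0, 7.5, -52, 0, 0, 0, 10, -60.5, 0, 0, 0, 12.4, -69, 0, 0, 0, 12.4, -69, 0],
)

```text
time: 14.6
ee_pos: [0.5244, 0.1409, 0.1711]
tcp_rot: [0.687, 0.727, -0.001, -0.001]
contact_force: [-7.1, 1.5, -0.1]
opening: 0.0105
```

```bash
python3 - <<'E'
from h import *
o=ctrl.observe();print(o['opening'],o['contact_force'],o['ee_pos'])
c='side';im=ctrl.get_image(c);o=(190,70)
cv2.imwrite(f'pics/{c}8.png',cv2.resize(im[o[1]:o[1]+120,o[0]:o[0]+140],None,fx=5,fy=5,interpolation=cv2.INTER_CUBIC))
E
```

```text
0.010531992308384292 [-7.1335801   1.49020311 -0.06935372] [0.52442332 0.14090626 0.17112047]
```

View pics/side8.png

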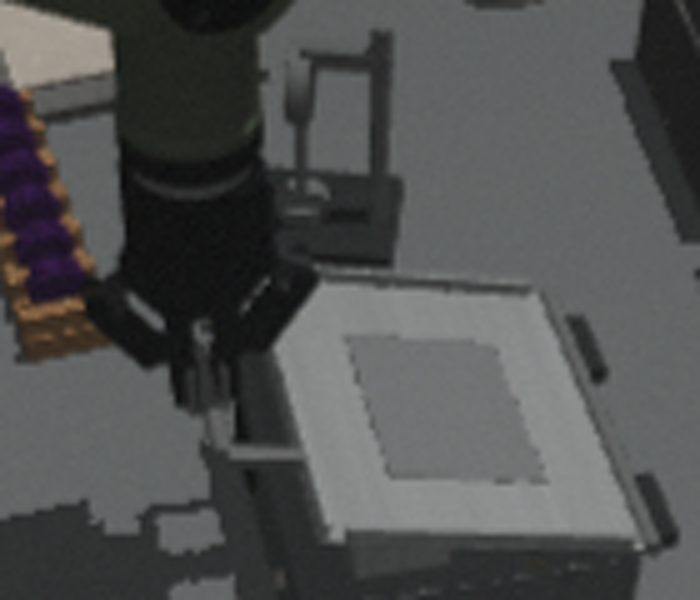

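The guard follows, at about 16 degrees. On to 40.

Call:
servo_tool(
  motion=[0, 0, 2.5, -8.5, 0, 0, 0, 5.5, -16.5, 0, 0, 0, 9, -24.5, 0, 0, 0, 12.5, -32.5, 0, 0, 0, 16.5, -40, 0, 0, 0, 21, -48, 0, 0, 0, 25.5, -55.5, 0, 0, 0, 30.5, -63, 0, 0, 0, 30.5, -63, 0],
)

```text
time: 15.55
ee_pos: [0.5552, 0.1425, 0.2352]
tcp_rot: [0.687, 0.727, -0.0, -0.0]
contact_force: [-8.4, 0.4, 3.0]
opening: 0.0104
```

```bash
python3 - <<'E'
from h import *
o=ctrl.observe();print(o['opening'],o['contact_force'],o['ee_pos'],o['moment'])
E
```

```text
0.010377878889753382 [-8.41729296  0.39516574  2.99316369] [0.55517585 0.14251069 0.23519557] [ 0.04921161  1.66381517 -0.0612746 ]
```

Call:
servo_tool(
  motion=[0, 0, 5, -7, 0, 0, 0, 10, -13.5, 0, 0, 0, 15, -19, 0, 0, 0, 20, -25, 0, 0, 0, 20, -25, 0, 0, 0, 20, -25, 0, 0, 0, 20, -25, 0, 0, 0, 20, -25, 0],
)

```text
time: 16.35
ee_pos: [0.574, 0.1435, 0.2603]
tcp_rot: [0.687, 0.727, -0.001, -0.001]
contact_force: [-11.4, -0.5, 7.9]
opening: 0.0105
```

```bash
cat > chk.py <<'E'
from fit import *
o=ctrl.observe();print(o['opening'],o['contact_force'],o['ee_pos'],o['qvel'].round(3))
h=(o['ee_pos'][2]-.101)*1000
print('A',np.degrees(minimize(lambda A:(251*np.sin(A[0])+10*np.cos(A[0])-10-h)**2,[.6]).x))
for c in K:
    I=ctrl.get_image(c)
    print(c,[(round(d['p'],2),np.round(d['point'],3)) for d in ctrl.mark_of(c,'guard_handle')+ctrl.mark_of(c,'plug')])
    print('plug',fit(I.astype(float),c,[(.038,.028,.070)],(.592,-.22),[-.05,.04,.1])[0])
    cv2.imwrite(f'pics/{c}9.png',I)
E
python3 chk.py
```

```text
0.010484400006772159 [-11.44814233  -0.507583     7.8893529 ] [0.57402812 0.14349278 0.26029792] [ 0.001  0.002  0.001 -0.002 -0.001 -0.001]
A [40.09187261]
top [(0.57, array([ 0.592, -0.22 ,  0.014]))]
plug [ 0.5924557  -0.21655311  0.01574148]
side [(0.69, array([0.574, 0.144, 0.249])), (0.52, array([ 0.592, -0.217,  0.013]))]
plug [ 0.59009088 -0.21885044 -0.02046193]
```

View pics/side9.png

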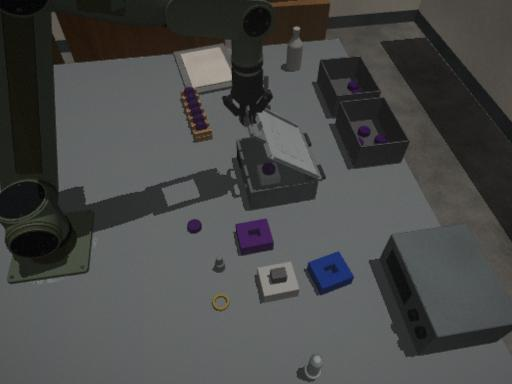

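View pics/top9.png

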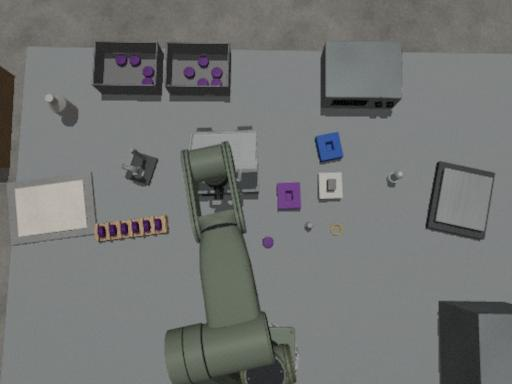

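At about 40 degrees. The leftover force (-11, +8 N) is a radial preload toward the hinge, so I'll ease it outward a little.

Call:
servo_tool(
  motion=[0, 0, -1, -0.8, 0, 0, 0, -1.5, -1.2, 0, 0, 0, -1.5, -1.2, 0, 0, 0, -1.5, -1.2, 0, 0, 0, -1.5, -1.2, 0],
)

```text
time: 17.15
ee_pos: [0.574, 0.1435, 0.2604]
tcp_rot: [0.687, 0.727, 0.0, 0.0]
contact_force: [-6.8, 0.8, 2.5]
opening: 0.0106
```

```bash
python3 chk.py; python3 - <<'E'
import cv2
im=cv2.imread('pics/side9.png');cv2.imwrite('pics/s10.png',cv2.resize(im[70:210,200:340],None,fx=4.2,fy=4.2,interpolation=cv2.INTER_CUBIC))
E
```

```text
0.01059043682713662 [-6.79655752  0.82796519  2.47925675] [0.574008   0.14347524 0.26040144] [-0.001 -0.     0.001 -0.001  0.     0.001]
A [40.12383939]
top [(0.73, array([ 0.451, -0.146, -0.002])), (0.64, array([ 0.393, -0.006, -0.   ])), (0.4, array([ 0.594, -0.22 ,  0.016]))]
plug [ 0.59242925 -0.21643855  0.00761067]
side [(0.67, array([0.575, 0.145, 0.251])), (0.24, array([0.656, 0.145, 0.005])), (0.74, array([ 0.595, -0.217,  0.018]))]
plug [ 0.59002063 -0.21893802 -0.01641963]
```

View pics/s10.png

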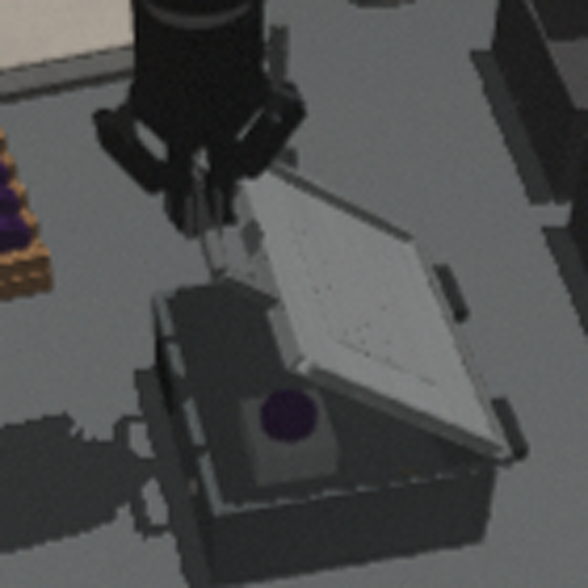

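```bash
python3 - <<'E'
from fit import *
y=.054;u=np.array([np.cos(y),np.sin(y),0]);v=np.array([-np.sin(y),np.cos(y),0]);H=np.array([.763,.1535,.086])
for a in (34,37,40,43,46):
    A=np.radians(a)
    pt=lambda r,w,n:H+u*(-r*np.cos(A)+n*np.sin(A))+v*w+np.array([0,0,r*np.sin(A)+n*np.cos(A)])
    print(a,[((pj('side',[pt(.206,w,.002)])[0]-[200,70]+.5)*4.2).round() for w in(-.11,.11)], pt(.251,0,.01).round(3))
E
```

```text
34 [array([271., 386.]), array([198., 161.])] [0.561 0.143 0.235]
37 [array([281., 375.]), array([207., 150.])] [0.569 0.143 0.245]
40 [array([292., 364.]), array([216., 139.])] [0.577 0.143 0.255]
43 [array([304., 353.]), array([226., 128.])] [0.587 0.144 0.264]
46 [array([317., 342.]), array([237., 118.])] [0.596 0.144 0.274]
```

The guard's corner, seen at about (298,370), fits 38–41 degrees. The TCP height gives 40.1 degrees and the arm is steady, so I'm handing in.

```bash
python3 -c "
from plant import ctrl
print(ctrl.close_job());o=ctrl.observe();print(o['time'],o['contact_force'],o['ee_pos'])"
```

```text
the job is handed in; nothing more can be done
None
the job is handed in; nothing more can be done
```

I plugged the service plug home in the white socket box and let go of it. Then I gripped the guard's bar, raised it along its arc and handed the job in while holding it at about 40 degrees. No verdict was reported.

**Guard angle:** the tool height gives 40.1 degrees and the guard's corner in the side view fits 38–41. The network put the handle at z 0.251, which suggests about 39. The fingers were closed on the bar with 40 N and the joint speeds were near zero.

**Plug:** it seated at the expected depth with about 5 N of push. Pictures after release show the head sitting on the box.
- **Head fits:** these were less precise. The top view put the head about 3.5 mm off in y, and the side view about 2 mm off in x. Turn from the socket was 0.02–0.06 rad.
- **Play in the hole:** I relied on the hole, whose 1.5 mm of play rules out an offset that large, over those fits.

**Other:** a side load of about 7 N remained on the arm at the end, mostly pushing toward the hinge. The bystanders look unmoved in the last pictures; I did not measure them again.

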